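# Uncouple the filter holder and stand it on the balance

### The job

The tall filter holder is locked in its bench outlet by a sprung collar. Push the collar down, draw the holder straight up out of the outlet so that the collar springs back up, and set the holder down gently, standing upright on the steel pan of the balance. Leave the short stopper in its own outlet.

Things in the scene. Friction and masses are not known exactly. Their poses are not given: they have to be found in the camera images.
- filter_mid (a point): Filter holder: steel pin 67 mm tall, ~150 g, the taller of the two pins seated in collared outlets (a like spare stands loose). Point on its axis, 33.5 mm above the flat underside; z = axis, up. Bottom up: foot ring 25 mm across, 12 high; groove 16 across, 7 high; straight body 22 across, 48 high. Seated, this point is 2.5 mm above the resting collar's top face; the outlet locks the foot ring.
- collar (a joint): Travel (m) of the aluminium collar round the holder: 0 up, locked; 0.012 fully down; free from 0.007. Spring 2 N, 6 N fully down. Flat top face 56 mm across, hole 28, 85 mm above the bench. Two fingertips astride the holder can press the face down and, still pressing, close on the holder; nothing sticks out above it. It springs up by itself when the holder has risen about 17 mm.
- pan (a point): Centre of the top face of the balance's round steel pan: 120 mm across, flat, fixed, 72 mm above the bench; z up. The white balance, 250 x 200 mm, is otherwise lower than the pan.
- stopper_mid (a point): Short stopper, to be left alone: a pin like the filter holder but 43 mm tall, in another outlet of the same kind; only 12 mm shows above its collar. Point on its axis, 21.5 mm above its underside. A third outlet is empty.
Things that resemble listed ones, but are neither listed nor needed, are in the scene too. What is shaped like the part that bears collar but blue or pink is not meant.

How it is judged:
On the way, in this order (a step that is already met when the one before it is completed fails the run):
1. the collar is pushed down with the filter holder still in its outlet (value of joint collar above 0.007 m and distance of filter_mid from where it was at the start of the episode below 0.008 m), for 0.1 s.
2. the filter holder is drawn up out of the outlet and the collar has sprung back up (distance of filter_mid from where it was at the start of the episode above 0.03 m and value of joint collar below 0.003 m), for 0.1 s.
At the end, for the whole second after the job is handed in: The filter holder stands upright (within 10 degrees) and at rest on the pan, foot down, its axis within 55 mm of the pan's centre; the collar is back up (within 3 mm); the stopper is still in its outlet (within 8 mm) (horizontal distance between filter_mid and pan below 0.055 m and z of filter_mid in the frame of pan between 0.029 and 0.038 m and angle between filter_mid's own z axis and vertical below 0.17 rad and linear speed of filter below 0.02 m/s and value of joint collar below 0.003 m and distance of stopper_mid from where it was at the start of the episode below 0.008 m); the robot touches nothing.
It fails at once if the filter holder is dropped or slammed onto the pan (faster than 0.5 m/s less than 27 mm above it) (horizontal distance between filter_mid and pan below 0.07 m and z of filter_mid in the frame of pan below 0.06 m and linear speed of filter above 0.5 m/s).
It fails at once if the stopper is pulled up or knocked in its outlet (distance of stopper_mid from where it was at the start of the episode above 0.015 m).
It also fails if it takes over 42 s, if anything falls off the work surface, if the arm or the gripper's body presses on something with over 40 N, if the wrist force passes 120 N, or if a joint passes its speed limit or range.

### The arm

A 6-joint arm with a two-finger parallel gripper is mounted at the origin on the work surface. World frame = base frame: x ahead of the robot, y to its left, z up, the work surface at z = 0. Lengths are in m, angles in rad, forces in N, time in s.
With the tool pointing down it reaches from about 0.3 to 0.775 m from the base axis. Payload 14.6 kg.
Tool frame: the origin (TCP) lies at the very end of the fingers, on their centre line; the grasp point (between the pads) lies 19 mm behind it; y points along the fingers, x is the direction in which the jaws open and shut, and the axes are right-handed (so a half turn about y gives the same grasp; the last joint's range is limited). The gripper opens to 94 mm and grips with 3 to 60 N. Pads are 16 mm wide; open, the fingers measure 119 mm over their backs; the gripper's body (75 mm by 177 mm) begins 78 mm behind the grasp point.
Start: joints at [1.228, 0.3, 1.521, -0, 1.321, -0.067], TCP at [0.15, 0.529, 0.205] pointing down, gripper open.
Joint ranges: [-3.03, 3.03], [-0.79, 2.21], [0.23, 2.52], [-1.04, 4.18], [0, 3.07], [-2.55, 2.55]. Speed limits (rad/s): [2.22, 2.22, 2.57, 3.14, 3.14, 3.14].

### API

Orientations are given as [roll, pitch, yaw] about the fixed x, y, z axes, in that order (R = Rz(yaw) Ry(pitch) Rx(roll)).
In Python, from station import * gives the robot as it stands.
- The arm moves only by the tool send_rows, never from a script. Its argument "series" is text: rows parted by semicolons, each of 7 numbers parted by spaces: the turn, a rotation vector about the tool's x, y, z in units of 5 degrees (1.0 is 5 degrees), then the shift along the tool's x, y, z in cm, then the opening, from -1 (shut) to 1 (fully open). A call has exactly 10 rows; each row is the pose to reach, as a shift and turn from the pose commanded when the call began, along the tool's axes at that moment; what a row does not reach only later rows make up. A row lasts 1/12 s, in which the tool goes at most 41.7 mm and 7.16 degrees, less where a joint would pass 70% of its speed; a pose out of reach is approached as far as the arm can. A call with a gripper value outside its range is refused whole. The fingers move at their own pace and stop on an object; "newtons" is the grip in N (left out, the last holds). Time passes only in rows, so rows that repeat a pose let the fingers close, or fill a call up. It gives the time, the measured TCP pose, the force and the opening at its end, in the units of the state.
- get_obs(): the state, without advancing time (a new reading comes with each control period).
- camera(name): name is "side" or "top" or "wrist"; returns the picture (480x640x3 uint8, red, green, blue); there is no depth.
- camera_info(name): a dict with "K" (3x3 intrinsics, pixels), "R" (3x3) and "t" (3): a world point X has camera coordinates R X + t; the wrist camera has in their place "mount" (4x4, takes a point from camera to tool coordinates, whose origin is the TCP and whose axes are the tool frame's). Camera axes: x right, y down, z forward; pixel columns grow to the right and rows downward; lengths in m; the calibration is good to about 2 mm. A picture is of the moment at which its call begins: read the wrist's pose just before it. camera_info takes no time and is no camera call.
- hand_in(): hands the job in, once; it reports no verdict.
The state is a dict: "time_s": time; "qpos": joint angles; "joint_vel": joint speeds; "tau": joint torques, N m; "ee_pos": TCP position; "eef_rot": TCP orientation; "force": force on the tool from outside, world axes, zero at the start; "moment": the same for the moment, N m; "grip_width": finger opening in m.
Only numpy, scipy, OpenCV 4.12 (cv2) and the standard library are available. Lean on these libraries where they do the work, as an engineer would, in place of code of your own. Each camera call takes 0.05 s, during which the arm holds its last target. There are 200 camera calls.

## Working session

There is one attempt and no reset: what is moved stays moved. The work goes in short steps, Python scripts to look and compute and a tool call to move; the robot and the scene stay as the last step left them, time stands still between calls to the robot, and variables do not carry over. Pictures are saved under pics/ and viewed, on a budget of 10 in all, crops included, one or two more only if the job needs it, and the job is handed in when it is done.

Besides the shell and the picture viewer there is one more tool, called after "Request:" as name(argument=value, ...) on one line, values as JSON. send_rows: Moves the arm, as the interface text tells. Its arguments: {"type":"object","properties":{"series":{"type":"string"},"newtons":{"type":"number"}},"required":["series"]}

```bash
ls; mkdir -p pics; python3 - <<'E'
from station import *
import cv2,numpy as np
s=get_obs();print({k:np.round(v,3).tolist() for k,v in s.items()})
for n in("side","top","wrist"):
    cv2.imwrite(f"pics/{n}0.png",camera(n)[:,:,::-1])
    print(n,{k:np.round(v,4).tolist() for k,v in camera_info(n).items()})
E
```

```text
pics
{'time_s': 0.0, 'qpos': [1.228, 0.3, 1.522, -0.0, 1.321, -0.067], 'joint_vel': [-0.0, -0.001, -0.001, 0.0, 0.001, 0.0], 'tau': [-0.002, -53.18, -35.273, 0.071, 0.024, -0.0], 'ee_pos': [0.15, 0.529, 0.205], 'eef_rot': [-1.571, 0.001, 1.295], 'force': [0.002, 0.15, -0.163], 'moment': [-0.036, 0.009, -0.036], 'grip_width': 0.094}
side {'K': [[519.5924, 0.0, 322.6414], [0.0, 519.5924, 239.3656], [0.0, 0.0, 1.0]], 'R': [[0.7872, -0.6165, 0.0136], [-0.362, -0.4799, -0.7992], [0.4992, 0.6242, -0.601]], 't': [-0.4672, 0.217, 0.8962]}
top {'K': [[540.9333, 0.0, 328.0755], [0.0, 540.9333, 236.5129], [0.0, 0.0, 1.0]], 'R': [[-0.0236, -0.9996, -0.0181], [-0.9891, 0.026, -0.1447], [0.1451, 0.0145, -0.9893]], 't': [-0.0613, 0.5396, 1.2575]}
wrist {'K': [[362.4602, 0.0, 317.3494], [0.0, 362.4602, 247.0027], [0.0, 0.0, 1.0]], 'mount': [[1.0, -0.0004, -0.0004, -0.0002], [0.0002, -0.2687, 0.9632, -0.1785], [-0.0005, -0.9632, -0.2687, 0.078], [0.0, 0.0, 0.0, 1.0]]}
```

View pics/top0.png

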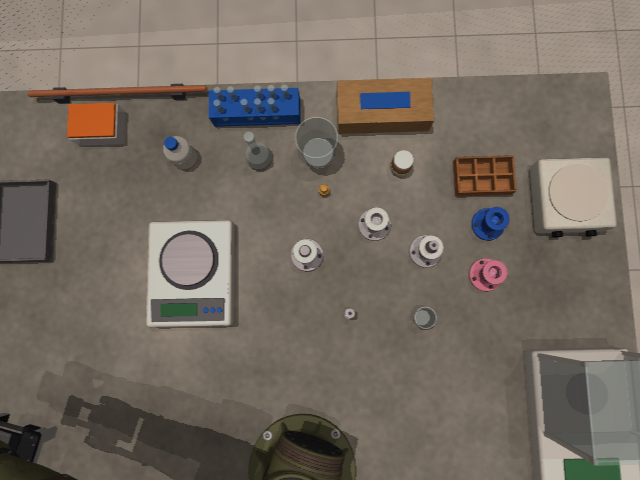

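View pics/side0.png

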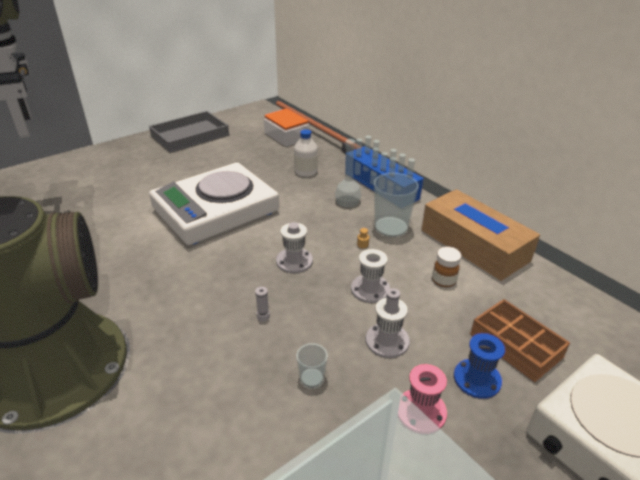

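Candidates for the holder: the tall pin in the white outlet (top 427,248; side 390,300), the short stopper's outlet (top 307,254; side 293,232), the empty outlet (top 375,222; side 372,262), the loose spare (top 350,314; side 262,303), and the blue and pink outlets (top 490,222 and 489,273). I choose the first. The balance is at top (189,261). The hotplate at (580,192) and the shielded scale at lower right are not it. I'll check the choice with a close crop.

```bash
cat > h.py <<'E'
from station import *
import cv2,numpy as np
def onplane(n,u,v,z):
    c=camera_info(n);K,R,t=(np.array(c[k]) for k in("K","R","t"))
    d=R.T@np.linalg.solve(K,[u,v,1]);o=-R.T@t
    return o+d*(z-o[2])/d[2]
def proj(n,X):
    c=camera_info(n);p=np.array(c["K"])@(np.array(c["R"])@X+c["t"]);return p[:2]/p[2]
E
python3 - <<'E'
from h import *
a=cv2.imread("pics/top0.png");b=cv2.imread("pics/side0.png")
z=lambda i,x,y,w,h,f:cv2.resize(i[y:y+h,x:x+w],None,fx=f,fy=f,interpolation=cv2.INTER_CUBIC)
A=z(a,400,220,66,50,6);B=z(b,350,275,66,50,6);C=z(a,145,220,99,75,4);D=z(b,270,215,66,50,6)
cv2.imwrite("pics/crop.png",np.vstack([np.hstack([A,B]),np.hstack([C,D])]))
for n,p in(("top",(432,243)),("side",(393,294))):print(n,onplane(n,*p,.121))
print(onplane("top",189,260,.072),onplane("side",224,185,.072))
E
```

```text
top [ 0.50517156 -0.30735787  0.121     ]
side [ 0.49538988 -0.31458802  0.121     ]
[0.48628575 0.25011129 0.072     ] [0.48084661 0.24061809 0.072     ]
```

View pics/crop.png

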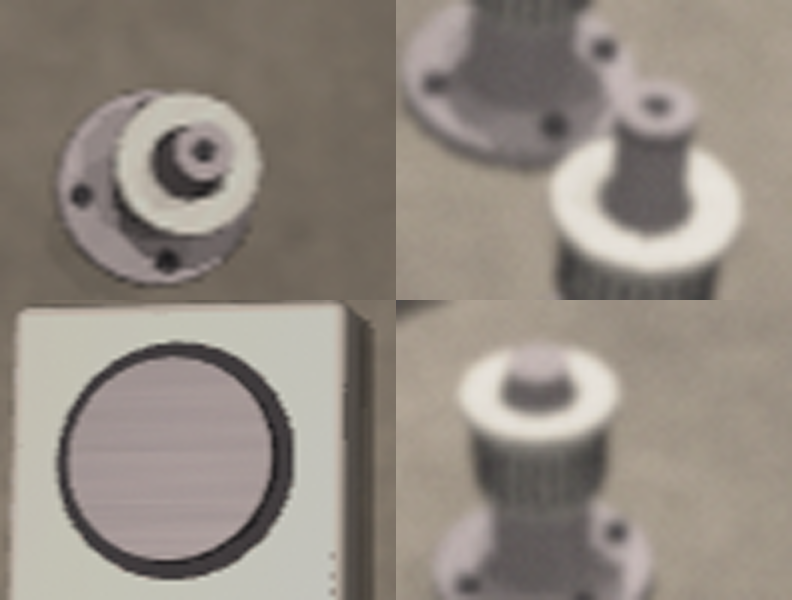

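The crop confirms it: a tall pin, top centre at top (433.8,245) and side (393.5,292.2), in a white collar with its face at top (431.3,247.2) and side (391.8,308.8). The pin in the other outlet is short. The pan centre is at top (187.4,259.5).

```bash
python3 - <<'E'
from h import *
print(onplane("top",433.8,245,.121),onplane("side",393.5,292.2,.121))
print(onplane("top",431.3,247.2,.085),onplane("side",391.8,308.8,.085))
print(onplane("top",187.4,259.5,.072))
for p in((375,222),(307,254)):print(onplane("top",*p,.07))
E
```

```text
[ 0.50057365 -0.31112515  0.121     ] [ 0.49918577 -0.3118967   0.121     ]
[ 0.50015574 -0.31167445  0.085     ] [ 0.49743051 -0.31441583  0.085     ]
[0.48755224 0.25387322 0.072     ]
[ 0.56483078 -0.18592178  0.07      ]
[ 0.49351151 -0.02514023  0.07      ]
```

```bash
cat >> h.py <<'E'
from scipy.spatial.transform import Rotation as Ro
def plan(pos,yaw):
    "shift (cm) and turn (5 deg units) along the present tool axes to a straight-down pose"
    s=get_obs();R=Ro.from_euler("xyz",s["eef_rot"]);T=Ro.from_euler("xyz",[-np.pi/2,0,yaw])
    print("t",s["time_s"],"at",np.round(s["ee_pos"],4),np.round(s["eef_rot"],3),"F",np.round(s["force"],1),"w",s["grip_width"])
    print("turn",np.round((R.inv()*T).as_rotvec()/np.radians(5),2),"shift",np.round(R.inv().apply(np.array(pos)-s["ee_pos"])*100,2))
E
```

Request:
send_rows(series="0 1 0 -2.2 0 -3.2 1;0 2 0 -4.4 0 -6.4 1;0 3 0 -6.6 0 -9.6 1;0 4 0 -8.8 0 -12.8 1;0 5 0 -11 0 -16 1;0 6 0 -13.2 0 -19.2 1;0 7 0 -15.4 0 -22.4 1;0 8 0 -17.6 0 -25.6 1;0 9 0 -19.8 0 -28.8 1;0 10 0 -22 0 -32 1")

```text
time_s: 0.98
ee_pos: [0.3986, 0.2286, 0.2055]
eef_rot: [-1.571, -0.0, 0.418]
force: [0.9, 1.3, 0.3]
grip_width: 0.0938
```

```bash
python3 -c "
from h import *
plan([.4995,-.3125,.19],-.49)"
```

```text
t 0.9833 at [0.3986 0.2286 0.2055] [-1.571 -0.     0.418] F [0.9 1.3 0.3] w 0.09383462222881624
turn [-0.  10.4  0. ] shift [-12.74   1.55 -53.55]
```

Request:
send_rows(series="0 0.7 0 -0.9 0 -3.6 1;0 1.4 0 -1.8 0 -7.2 1;0 2.1 0 -2.7 0 -10.8 1;0 2.8 0 -3.6 0 -14.4 1;0 3.5 0 -4.5 0 -18 1;0 4.2 0 -5.4 0 -21.6 1;0 4.9 0 -6.3 0 -25.2 1;0 5.6 0 -7.2 0 -28.8 1;0 6.3 0 -8.1 0 -32.4 1;0 7 0 -9 0 -36 1")

```text
time_s: 1.82
ee_pos: [0.4631, -0.1368, 0.2054]
eef_rot: [-1.571, 0.0, -0.192]
force: [0.7, 0.7, -0.3]
grip_width: 0.0938
```

```bash
python3 -c "
from h import *
plan([.4995,-.3125,.19],-.49)"
```

```text
t 1.8167 at [ 0.4631 -0.1368  0.2054] [-1.571  0.    -0.192] F [ 0.7  0.7 -0.3] w 0.09383841080727279
turn [-0.    3.42 -0.  ] shift [  6.93   1.54 -16.55]
```

Request:
send_rows(series="0 0.7 0 1 0.3 -2.4 0.3;0 1.4 0 2 0.6 -4.8 0.3;0 2.1 0 3 0.9 -7.2 0;0 2.8 0 4 1.2 -9.6 0;0 3.4 0 5 1.5 -12 0;0 3.4 0 6 1.5 -14.4 -0.15;0 3.4 0 6.9 1.5 -16.5 -0.15;0 3.4 0 6.9 1.5 -16.5 -0.15;0 3.4 0 6.9 1.5 -16.5 -0.15;0 3.4 0 6.9 1.5 -16.5 -0.15")

```text
time_s: 2.65
ee_pos: [0.4999, -0.3093, 0.1901]
eef_rot: [-1.571, 0.001, -0.485]
force: [0.2, 0.5, 0.4]
grip_width: 0.04
```

```bash
cat >> h.py <<'E'
def wonplane(s,u,v,z):
    c=camera_info("wrist");M=np.array(c["mount"]);R=Ro.from_euler("xyz",s["eef_rot"]).as_matrix()
    o=R@M[:3,3]+s["ee_pos"];d=R@M[:3,:3]@np.linalg.solve(np.array(c["K"]),[u,v,1])
    return o+d*(z-o[2])/d[2]
def wproj(s,X):
    c=camera_info("wrist");M=np.array(c["mount"]);R=Ro.from_euler("xyz",s["eef_rot"]).as_matrix()
    p=np.array(c["K"])@(M[:3,:3].T@(R.T@(np.array(X)-s["ee_pos"])-M[:3,3]));return p[:2]/p[2]
E
python3 - <<'E'
from h import *
plan([.4995,-.3125,.19],-.49)
s=get_obs();im=camera("wrist")[:,:,::-1].copy();cv2.imwrite("pics/w1.png",im)
for X in((.4995,-.3125,.121),(.4995,-.3125,.085)):
    p=wproj(s,X);print(p);cv2.drawMarker(im,tuple(int(x) for x in p),(0,0,255),0,8)
cv2.imwrite("pics/w1m.png",im)
E
```

```text
t 2.65 at [ 0.4999 -0.3093  0.1901] [-1.571e+00  1.000e-03 -4.850e-01] F [0.2 0.5 0.4] w 0.040026489167032706
turn [-0.    0.06 -0.01] shift [ 0.11  0.01 -0.3 ]
[318.73692246 263.004936  ]
[318.548718   249.29464871]
```

View pics/w1m.png

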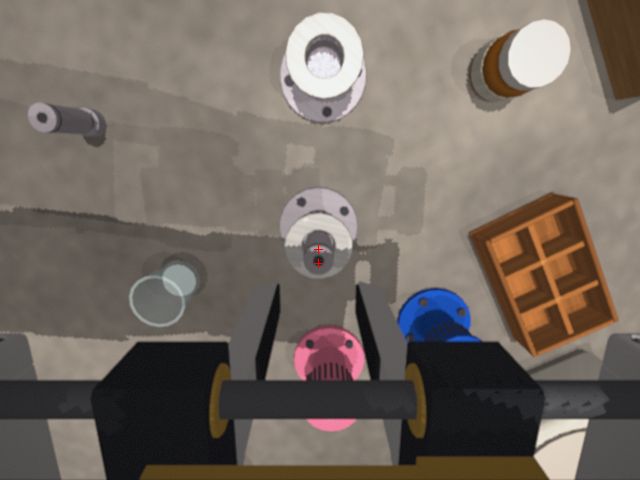

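The markers land on the pin: its top is near (319,261) and the collar face near (319,246). I'll refine this numerically.

```bash
python3 - <<'E'
from h import *
s=get_obs();im=cv2.imread("pics/w1.png")
hsv=cv2.cvtColor(im,cv2.COLOR_BGR2GRAY)
x0,y0=275,200;g=hsv[y0:290,x0:365]
for th in(130,150,165,):
    cs,_=cv2.findContours((g>th).astype('u1'),cv2.RETR_EXTERNAL,cv2.CHAIN_APPROX_NONE)
    c=max(cs,key=cv2.contourArea);e=cv2.fitEllipse(cv2.convexHull(c));u,v=e[0][0]+x0,e[0][1]+y0
    print(th,u,v,e[1],wonplane(s,u,v,.085))
print(wonplane(s,319,261,.121))
cv2.imwrite("pics/w1c.png",cv2.resize(im[200:290,275:365],None,fx=6,fy=6,interpolation=2))
E
```

```text
130 323.3567810058594 221.69449996948242 (80.31938934326172, 91.73103332519531) [ 0.51363005 -0.29395475  0.085     ]
150 318.5958938598633 224.70949935913086 (70.00529479980469, 76.96395111083984) [ 0.50913041 -0.29435442  0.085     ]
165 320.8793296813965 228.59900856018066 (63.29962921142578, 74.96216583251953) [ 0.50926817 -0.29802349  0.085     ]
[ 0.50043977 -0.31116322  0.121     ]
```

View pics/w1c.png

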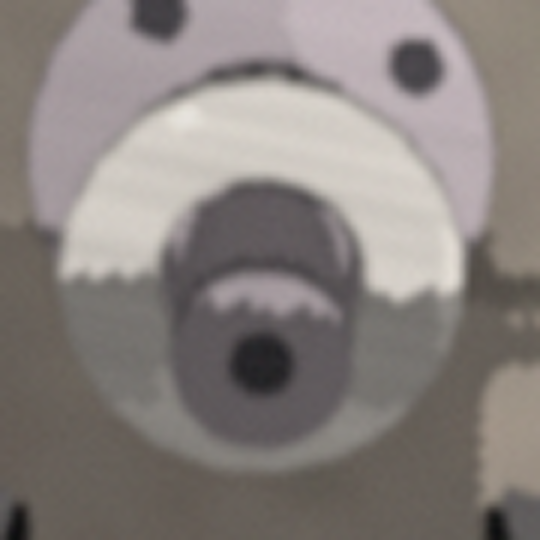

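Collar face centre is at pixel (318.7,245.7) and pin top centre at (318.5,259.9), after un-scaling the crop.

```bash
python3 - <<'E'
from h import *
s=get_obs()
print(wonplane(s,318.7,245.7,.085),wonplane(s,318.5,259.9,.121))
plan([.4995,-.3105,.10],-.49)
E
```

```text
[ 0.50110825 -0.30978485  0.085     ] [ 0.50050767 -0.31026385  0.121     ]
t 2.7 at [ 0.5    -0.3092  0.1904] [-1.571  0.    -0.485] F [-0.1  0.1  0.4] w 0.04023218097315974
turn [-0.    0.06 -0.  ] shift [ 0.02  9.04 -0.14]
```

Request:
send_rows(series="0 0 0 0.1 1.5 -0.1 -0.15;0 0 0 0.1 3 -0.1 -0.15;0 0 0 0.1 4.5 -0.1 -0.15;0 0 0 0.1 6 -0.1 -0.15;0 0 0 0.1 7.5 -0.1 -0.15;0 0 0 0.1 8.5 -0.1 -0.15;0 0 0 0.1 9 -0.1 -0.15;0 0 0 0.1 9.5 -0.1 -0.15;0 0 0 0.1 9.5 -0.1 -0.15;0 0 0 0.1 9.5 -0.1 -0.15")

```text
time_s: 3.53
ee_pos: [0.5007, -0.3112, 0.096]
eef_rot: [-1.571, -0.001, -0.485]
force: [-0.4, -0.4, 0.6]
grip_width: 0.0401
```

Request:
send_rows(series="0 0 0 0 0.4 0 -0.15;0 0 0 0 0.8 0 -0.15;0 0 0 0 1.1 0 -0.15;0 0 0 0 1.4 0 -0.15;0 0 0 0 1.7 0 -0.15;0 0 0 0 1.9 0 -0.15;0 0 0 0 2.1 0 -0.15;0 0 0 0 2.1 0 -0.15;0 0 0 0 2.1 0 -0.15;0 0 0 0 2.1 0 -0.15")

```text
time_s: 4.37
ee_pos: [0.5006, -0.3113, 0.0747]
eef_rot: [-1.571, -0.0, -0.485]
force: [-1.0, 1.3, 5.5]
grip_width: 0.0398
```

```bash
python3 - <<'E'
from h import *
plan([.5005,-.3105,.075],-.485)
a=camera("side")[:,:,::-1];b=camera("wrist")[:,:,::-1]
z=lambda i,x,y,w,h,f:cv2.resize(i[y:y+h,x:x+w],None,fx=f,fy=f,interpolation=2)
cv2.imwrite("pics/press.png",np.hstack([z(a,340,240,100,120,4),z(b,270,240,100,120,4)]))
E
```

```text
t 4.3667 at [ 0.5006 -0.3113  0.0747] [-1.571 -0.    -0.485] F [-1.   1.3  5.5] w 0.03983938322279253
turn [ 0. -0.  0.] shift [-0.05 -0.03  0.07]
```

View pics/press.png

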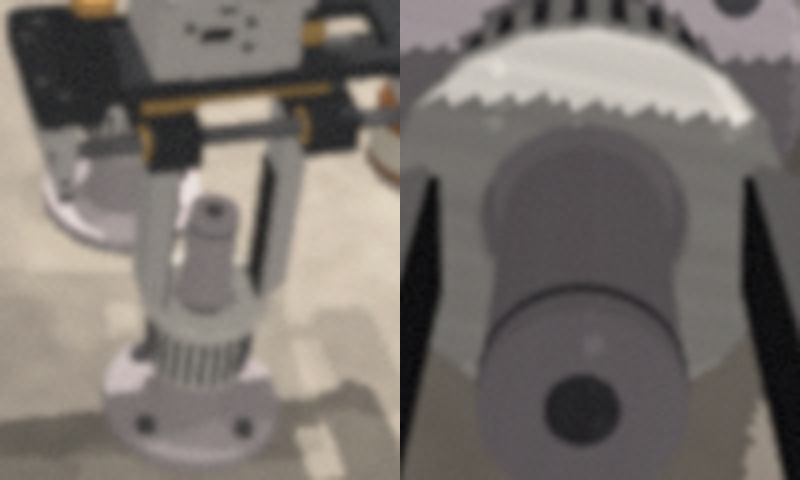

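The picture shows both fingertips astride the pin, pressing the collar down. The force is 5.5 N, which fits about 10 mm of travel. The pin sits centred at (582,410) in the right half. Next I close on it while still pressing.

Request:
send_rows(series="0 0 0 0 0 0 -0.4;0 0 0 0 0 0 -0.5;0 0 0 0 0 0 -0.6;0 0 0 0 0 0 -0.8;0 0 0 0 0 0 -0.8;0 0 0 0 0 0 -0.8;0 0 0 0 0 0 -0.8;0 0 0 0 0 0 -0.8;0 0 0 0 0 0 -0.8;0 0 0 0 0 0 -0.8", newtons=25)

```text
time_s: 5.3
ee_pos: [0.5007, -0.3114, 0.0748]
eef_rot: [-1.571, -0.001, -0.485]
force: [-1.3, 1.2, 6.7]
grip_width: 0.0216
```

Request:
send_rows(series="0 0 0 0 -0.1 0 -0.8;0 0 0 0 -0.2 0 -0.8;0 0 0 0 -0.3 0 -0.8;0 0 0 0 -0.4 0 -0.8;0 0 0 0 -0.5 0 -0.8;0 0 0 0 -0.6 0 -0.8;0 0 0 0 -0.7 0 -0.8;0 0 0 0 -0.8 0 -0.8;0 0 0 0 -0.8 0 -0.8;0 0 0 0 -0.8 0 -0.8")

```text
time_s: 6.13
ee_pos: [0.5001, -0.311, 0.082]
eef_rot: [-1.571, 0.001, -0.485]
force: [-1.9, -0.6, -1.8]
grip_width: 0.0214
```

Request:
send_rows(series="0 0 0 0 -0.3 0 -0.8;0 0 0 0 -0.6 0 -0.8;0 0 0 0 -0.9 0 -0.8;0 0 0 0 -1.3 0 -0.8;0 0 0 0 -1.8 0 -0.8;0 0 0 0 -2.4 0 -0.8;0 0 0 0 -3 0 -0.8;0 0 0 0 -3.6 0 -0.8;0 0 0 0 -3.6 0 -0.8;0 0 0 0 -3.6 0 -0.8")

```text
time_s: 6.97
ee_pos: [0.5007, -0.3113, 0.1189]
eef_rot: [-1.571, -0.001, -0.485]
force: [-0.9, 0.6, -1.5]
grip_width: 0.0215
```

```bash
python3 - <<'E'
from h import *
plan([.5005,-.3105,.2],-.485)
a=camera("side")[:,:,::-1];b=camera("wrist")[:,:,::-1]
z=lambda i,x,y,w,h,f:cv2.resize(i[y:y+h,x:x+w],None,fx=f,fy=f,interpolation=2)
cv2.imwrite("pics/lift.png",np.hstack([z(a,340,230,100,120,4),z(b,270,240,100,120,4)]))
E
```

```text
t 6.9667 at [ 0.5007 -0.3113  0.1189] [-1.571e+00 -1.000e-03 -4.850e-01] F [-0.9  0.6 -1.5] w 0.02145403551149881
turn [ 0.   -0.    0.01] shift [-0.05 -8.11  0.06]
```

View pics/lift.png

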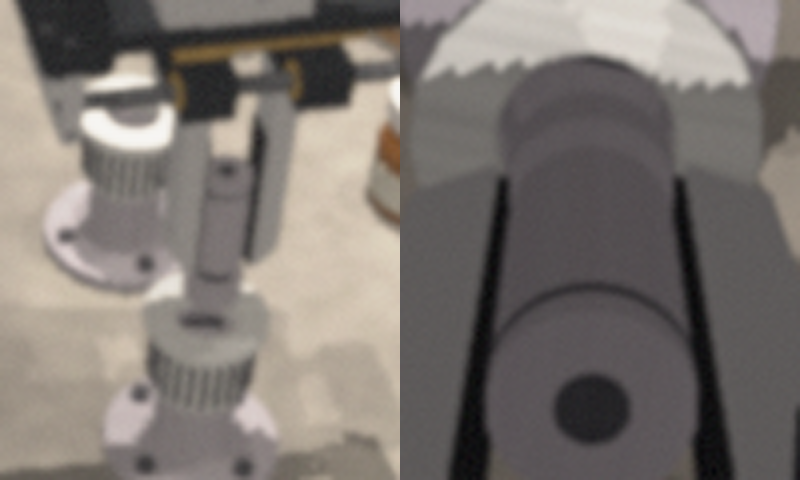

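The holder is clear of the outlet, upright between the fingers, and the collar is back up. I'll lift further.

Request:
send_rows(series="0 0 0 0 -0.6 0 -0.8;0 0 0 0 -1.4 0 -0.8;0 0 0 0 -2.4 0 -0.8;0 0 0 0 -3.4 0 -0.8;0 0 0 0 -4.4 0 -0.8;0 0 0 0 -5.4 0 -0.8;0 0 0 0 -6.4 0 -0.8;0 0 0 0 -7.2 0 -0.8;0 0 0 0 -7.8 0 -0.8;0 0 0 0 -8 0 -0.8")

```text
time_s: 7.9
ee_pos: [0.5007, -0.3114, 0.1996]
eef_rot: [-1.571, -0.001, -0.485]
force: [0.2, 0.6, -1.6]
grip_width: 0.0218
```

```bash
python3 - <<'E'
from h import *
plan([.485,.25,.2],-.485)
E
```

```text
t 7.9 at [ 0.5007 -0.3114  0.1996] [-1.571e+00 -1.000e-03 -4.850e-01] F [ 0.2  0.6 -1.6] w 0.021763426502364486
turn [ 0.   -0.    0.01] shift [-27.58  -0.08  48.93]
```

Two calls of (-13.8, 0, 24.5), with gentle ramps.

Request:
send_rows(series="0 0 0 -0.5 0 0.9 -0.8;0 0 0 -1.5 0 2.7 -0.8;0 0 0 -3 0 5.3 -0.8;0 0 0 -4.6 0 8.2 -0.8;0 0 0 -6.2 0 11 -0.8;0 0 0 -7.8 0 13.8 -0.8;0 0 0 -9.4 0 16.7 -0.8;0 0 0 -11 0 19.5 -0.8;0 0 0 -12.6 0 22.4 -0.8;0 0 0 -14.2 0 25.2 -0.8")

```text
time_s: 8.73
ee_pos: [0.4915, -0.0199, 0.1979]
eef_rot: [-1.571, 0.001, -0.485]
force: [0.2, 1.0, -1.2]
grip_width: 0.0217
```

Request:
send_rows(series="0 0 0 -1.6 0 2.8 -0.8;0 0 0 -3.2 0 5.7 -0.8;0 0 0 -4.8 0 8.5 -0.8;0 0 0 -6.4 0 11.4 -0.8;0 0 0 -8 0 14.2 -0.8;0 0 0 -9.6 0 17 -0.8;0 0 0 -11 0 19.5 -0.8;0 0 0 -12.2 0 21.7 -0.8;0 0 0 -13 0 23.2 -0.8;0 0 0 -13.4 0 23.7 -0.8")

```text
time_s: 9.57
ee_pos: [0.4834, 0.2523, 0.1977]
eef_rot: [-1.571, 0.001, -0.483]
force: [-0.5, 0.8, -1.7]
grip_width: 0.0218
```

```bash
python3 - <<'E'
from h import *
plan([.485,.25,.093],-.485)
cv2.imwrite("pics/pan.png",np.vstack([camera("side")[130:280,100:400,::-1],camera("top")[200:350,100:400,::-1]]))
E
```

```text
t 9.5667 at [0.4834 0.2523 0.1977] [-1.571e+00  1.000e-03 -4.830e-01] F [-0.5  0.8 -1.7] w 0.021822860106491457
turn [ 0.01  0.02 -0.01] shift [ 0.26 10.47 -0.12]
```

View pics/pan.png

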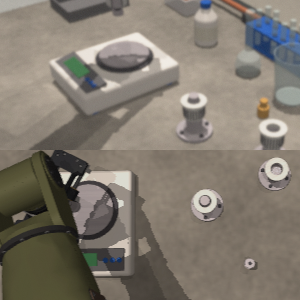

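The side view shows the pan clear at crop (124,54), i.e. (224,184). The top view shows the arm over the balance and the pan edge at crop (95,210). The stopper and empty outlet are undisturbed. Now I descend.

Request:
send_rows(series="0 0 0 0 0.8 0 -0.8;0 0 0 0 2 0 -0.8;0 0 0 0 3.5 0 -0.8;0 0 0 0 5 0 -0.8;0 0 0 0 6.4 0 -0.8;0 0 0 0 7.6 0 -0.8;0 0 0 0 8.5 0 -0.8;0 0 0 0 9.1 0 -0.8;0 0 0 0 9.5 0 -0.8;0 0 0 0 9.5 0 -0.8")

```text
time_s: 10.5
ee_pos: [0.4843, 0.2496, 0.1029]
eef_rot: [-1.571, 0.0, -0.486]
force: [0.2, -0.2, -2.5]
grip_width: 0.0217
```

Request:
send_rows(series="0 0 0 0 0.1 0 -0.8;0 0 0 0 0.2 0 -0.8;0 0 0 0 0.3 0 -0.8;0 0 0 0 0.4 0 -0.8;0 0 0 0 0.5 0 -0.8;0 0 0 0 0.6 0 -0.8;0 0 0 0 0.7 0 -0.8;0 0 0 0 0.7 0 -0.8;0 0 0 0 0.7 0 -0.8;0 0 0 0 0.7 0 -0.8")

```text
time_s: 11.33
ee_pos: [0.4845, 0.25, 0.0965]
eef_rot: [-1.571, -0.0, -0.485]
force: [-0.3, 0.7, -1.2]
grip_width: 0.0215
```

```bash
python3 - <<'E'
from h import *
plan([.485,.25,.093],-.485)
a=camera("side");s=get_obs()
print(proj("side",[.4834,.2523,.072]))
cv2.imwrite("pics/low.png",np.hstack([cv2.resize(a[110:230,160:280,::-1],None,fx=3.5,fy=3.5,interpolation=2),cv2.resize(camera("wrist")[200:320,260:360,::-1],None,fx=3.5,fy=3.5)]))
E
```

```text
t 11.3333 at [0.4845 0.25   0.0965] [-1.571 -0.    -0.485] F [-0.3  0.7 -1.2] w 0.02153310112842852
turn [ 0. -0.  0.] shift [0.05 0.35 0.02]
[222.51984999 182.66126849]
```

View pics/low.png

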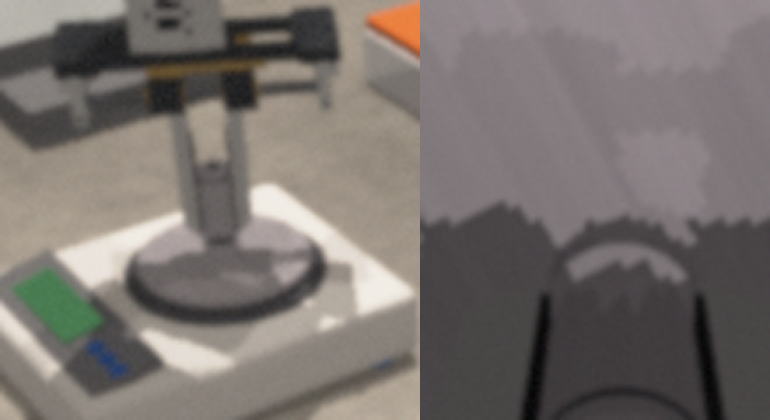

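The foot is just above the pan at crop (220,243), near the pan centre at (225,262), so about 1 cm off. That's well within 55 mm. I'll lower slowly until I feel contact.

Request:
send_rows(series="0 0 0 0 0.05 0 -0.8;0 0 0 0 0.1 0 -0.8;0 0 0 0 0.15 0 -0.8;0 0 0 0 0.2 0 -0.8;0 0 0 0 0.25 0 -0.8;0 0 0 0 0.3 0 -0.8;0 0 0 0 0.3 0 -0.8;0 0 0 0 0.3 0 -0.8;0 0 0 0 0.3 0 -0.8;0 0 0 0 0.3 0 -0.8")

```text
time_s: 12.27
ee_pos: [0.4845, 0.2501, 0.0935]
eef_rot: [-1.571, -0.0, -0.485]
force: [0.3, 0.4, -1.3]
grip_width: 0.0215
```

Request:
send_rows(series="0 0 0 0 0.03 0 -0.8;0 0 0 0 0.06 0 -0.8;0 0 0 0 0.09 0 -0.8;0 0 0 0 0.12 0 -0.8;0 0 0 0 0.12 0 -0.8;0 0 0 0 0.12 0 -0.8;0 0 0 0 0.12 0 -0.8;0 0 0 0 0.12 0 -0.8;0 0 0 0 0.12 0 -0.8;0 0 0 0 0.12 0 -0.8")

```text
time_s: 13.1
ee_pos: [0.4845, 0.2501, 0.0928]
eef_rot: [-1.57, -0.0, -0.485]
force: [-2.5, -0.7, 4.6]
grip_width: 0.0216
```

Contact: the force went from -1.3 to +4.6 N. I'll open gradually, backing off 0.5 mm first.

Request:
send_rows(series="0 0 0 0 -0.04 0 -0.8;0 0 0 0 -0.04 0 -0.52;0 0 0 0 -0.04 0 -0.5;0 0 0 0 -0.04 0 -0.45;0 0 0 0 -0.04 0 -0.4;0 0 0 0 -0.04 0 -0.3;0 0 0 0 -0.04 0 -0.2;0 0 0 0 -0.04 0 -0.1;0 0 0 0 -0.04 0 0;0 0 0 0 -0.04 0 0", newtons=10)

```text
time_s: 13.93
ee_pos: [0.4844, 0.25, 0.0926]
eef_rot: [-1.571, 0.0, -0.485]
force: [-0.1, 0.0, -0.5]
grip_width: 0.0465
```

Request:
send_rows(series="0 0 0 0 -0.5 0 0;0 0 0 0 -1.2 0 0;0 0 0 0 -2.2 0 0;0 0 0 0 -3.4 0 0;0 0 0 0 -4.8 0 0;0 0 0 0 -6.2 0 0;0 0 0 0 -7.6 0 0;0 0 0 0 -9 0 0;0 0 0 0 -10 0 0;0 0 0 0 -10 0 0")

```text
time_s: 14.77
ee_pos: [0.4852, 0.2504, 0.1955]
eef_rot: [-1.568, -0.003, -0.485]
force: [-0.6, -0.7, -0.2]
grip_width: 0.0468
```

```bash
python3 - <<'E'
from h import *
plan([.485,.25,.093],-.485)
a=camera("side")
cv2.imwrite("pics/end.png",np.hstack([cv2.resize(a[110:230,160:280,::-1],None,fx=3,fy=3,interpolation=2),cv2.resize(a[210:360,270:420,::-1],(360,360),interpolation=2)]))
E
```

```text
t 14.7667 at [0.4852 0.2504 0.1955] [-1.568 -0.003 -0.485] F [-0.6 -0.7 -0.2] w 0.046777438802049695
turn [-0.04 -0.    0.03] shift [-0.03 10.25 -0.08]
```

View pics/end.png

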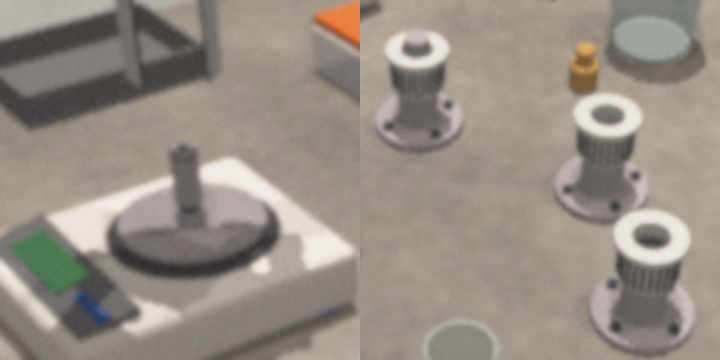

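The holder stands upright on the pan at crop (187,180), and the gripper is clear. On the right, the collar at (652,238) is up, and the stopper at (417,45) is still seated. I'm handing in.

```bash
python3 -c "
from station import *
print(hand_in())"
```

```text
the job is handed in; nothing more can be done
None
```

I pressed the collar down about 10 mm (5.5 N measured), gripped the filter holder and drew it straight up. I then set it on the balance pan, let go, backed the gripper 10 cm up and handed in at about 15 s of the 42 s allowed.

- **Placement:** the last side view shows the holder standing upright on the pan, about 1 cm from its centre. Force on touchdown was about 5 N.
- **Collar and stopper:** the same view shows the collar back up and the stopper still in its outlet.
- **Disagreement:** the top and side views put the pan's centre about 1 cm apart, partly because I read the side pixel by eye. This is well inside the 55 mm allowed.
- **Failed check:** the automatic fit of the collar's outline was spoiled by shadow, so I used positions read off the crop instead.
- **Not checked:** I judged that the holder was upright by eye and did not measure its angle. Handing in gave no verdict.

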